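# Shim the rocking solvent module

## Robot

A 6-joint arm with a two-finger parallel gripper is mounted at the origin on the work surface. World frame = base frame: x ahead of the robot, y to its left, z up, the work surface at z = 0. Lengths are in m, angles in rad, forces in N, time in s.
With the tool pointing down it reaches from about 0.375 to 0.975 m from the base axis. Payload 3.8 kg.
Tool frame: the origin (TCP) lies on the centre line of the jaws, within the pads' length; the fingertips stand 14 mm ahead of it and the grasp point (between the pads) lies 5 mm behind it; z points along the fingers, x is the direction in which the jaws open and shut, and the axes are right-handed (so a half turn about z gives the same grasp; the last joint's range is limited). The gripper opens to 85 mm and grips with 20 to 120 N. Pads are 22 mm wide; open, the fingers measure 114 mm over their backs; the gripper's body (76 mm by 85 mm) begins 54 mm behind the grasp point. The pads swing forward as they close: fully open they stand 13 mm farther back than shut.
Start: joints at [-1.208, 0.264, 1.604, -0, 1.274, -0.037], TCP at [0.263, -0.622, 0.207] pointing down, gripper open.
Joint ranges: [-2.63, 2.63], [-0.94, 2.18], [0.31, 2.57], [-1.31, 4.45], [0, 2.66], [-2.55, 2.55]. Speed limits (rad/s): [2.57, 2.57, 3.14, 3.14, 3.14, 3.14].

## Interface

Orientations are given as a rotation vector (axis times angle).
In Python, from workcell import bot gives the robot as it stands. The module is installed in compiled form; this text tells all that it offers.
- The arm moves only by the tool arm_command, never from a script. Its argument "steps" is one flat list of numbers, 7 for each row, row after row: the shift along the tool's x, y, z in units of 30 mm (1.0 is 30 mm), then the turn, a rotation vector about the tool's x, y, z in units of 6 degrees (1.0 is 6 degrees), then the opening, from 0 (shut) to 1 (fully open). In form: [tx, ty, tz, ax, ay, az, fingers, tx, ty, tz, ax, ay, az, fingers, ...]. A call has 1 to 10 rows; each row shifts and turns the commanded pose from where the row before left it, along the tool's axes as they then stand; what a row does not reach is not made up. A row lasts 1/8 s, in which the tool goes at most 62.5 mm and 10.7 degrees, less where a joint would pass 70% of its speed; a pose out of reach is approached as far as the arm can. A call is refused whole if a number of a shift passes 1 or a number of a turn 1, either way. A call with a gripper value outside its range is refused whole. The fingers move at their own pace and stop on an object; "squeeze" is the grip in N (left out, the last holds). Time passes only in rows, so rows that do not move let the fingers close. It gives the time, the measured TCP pose, the force and the opening at its end, in the units of the state.
- bot.read_state(): the state, without advancing time (a new reading comes with each control period).
- bot.read_camera(name): name is "scene" or "top" or "wrist"; returns a dict with "img" (420x560x3 uint8, red, green, blue), "camera_matrix" (3x3 intrinsics, pixels), "pose" (4x4, takes a point from camera to world coordinates); the wrist camera has in their place "T_tool_cam" (4x4, takes a point from camera to tool coordinates, whose origin is the TCP and whose axes are the tool frame's). Camera axes: x right, y down, z forward; pixel columns grow to the right and rows downward; lengths in m; the calibration is good to about 2 mm. A picture is of the moment at which its call begins: read the wrist's pose just before it. There is no depth.
- bot.finish_job(): hands the job in, once; it reports no verdict.
The state is a dict: "time": time; "q": joint angles; "joint_vel": joint speeds; "joint_torque": joint torques, N m; "tool_pos": TCP position; "tcp_rot": TCP orientation; "wrist_force": force on the tool from outside, world axes, zero at the start; "torque": the same for the moment, N m; "width": opening from 0.0 (shut) to 1.0 (fully open).
Only numpy, scipy, OpenCV 4.12 (cv2) and the standard library are available. Lean on these libraries where they do the work, as an engineer would, in place of code of your own. Each camera call takes 0.05 s, during which the arm holds its last target.

## Task

The solvent module rocks because its front right foot, the one farthest from its bottle, has lost its rubber pad and hangs clear of the bench. Push the levelling wedge along the bench, thin end first, under that bare foot until it is snug and the foot rests on it, without shifting the module or jacking it out of level; then press down firmly on the module's lid right above that foot to check that it no longer rocks, and let go. Do not pick up the wedge or the module, and leave the other things on the bench alone.

Things in the scene. Friction and masses are not known exactly. Their poses are not given: they have to be found in the camera images.
- module: Dark teal-grey box 200 (x) x 160 (y) mm, underside 26, flat lid 86 mm above the bench; amber bottle on the lid at its back left (to 154 mm). Origin on the bench plane under its centre; front (screen) faces its -x, +y is its left. Loose, 2.2 kg, level on padded feet at (85,65), (85,-65), (-85,65) mm. The bare foot at (-85,-65) hangs 10 mm clear: about 3 N on that corner rocks it 0.1 rad.
- bare_foot (a point): Lowest point of the bare foot, a steel leg 18 mm thick with a dome end (9 mm radius), at (-85,-65,10) mm in the module's frame: 10 mm above the bench at the start.
- corner_top (a point): Point of the module's flat lid straight above the bare foot, at (-85,-65,86) mm in the module's frame: where to press.
- wedge: Grey ribbed wedge, 110 mm long (x), 56 wide (y); butt at x=-55 is 22 thick, falling evenly to 2 mm at the thin end x=+55. Origin centre of underside. Loose, 110 g, thin end roughly towards the bare foot. It meets the foot when the foot is 12 mm ahead of its origin; till then it slides with about 1 N, then the push grows to 5 N or more. Further in it lifts 1.8 mm per 10 mm; friction holds it.
- wedge_butt (a point): Centre of the wedge's vertical butt face (56 wide, 22 mm high), 11 mm above its underside: where to push.
- vial_jar: Bystander: small clear jar, 42 mm across, 55 mm high, beside the wedge. Origin under its centre.
- cap_center (a point): Bystander: loose orange bottle cap, 38 mm across, 18 mm high, beside the wedge; its centre.
- spacer: Bystander: plain flat grey spacer block 60 x 45 x 16 mm (no slope), beside the wedge. Origin under its centre.
- reagent: Bystander: amber bottle, 64 mm across, 125 mm high, to the left. Origin under its centre.
- solvent: Bystander: clear bottle with blue cap, 72 mm across, 130 mm high, to the left. Origin under its centre.
- beaker: Bystander: glass beaker, 68 mm across, 85 mm high, to the right. Origin under its centre.
- spanner: Bystander: steel spanner 150 mm long lying to the right.
Things that resemble listed ones, but are neither listed nor needed, are in the scene too. Leave any blue or purple look-alike of the wedge alone.

How it is judged:
By the outcome, as a careful person would: the job done as asked, in the order asked, and still so for the second after the job is handed in, with the robot touching nothing.
It also fails if it takes over 51 s, if anything falls off the work surface, if the arm or the gripper's body presses on something with over 40 N, if the wrist force passes 120 N, or if a joint passes its speed limit or range.

## Working session

There is one attempt and no reset: what is moved stays moved. The work goes in short steps, Python scripts to look and compute and a tool call to move; the robot and the scene stay as the last step left them, time stands still between calls to the robot, and variables do not carry over. Pictures are saved under pics/ and viewed, and the job is handed in when it is done.

Besides the shell and the picture viewer there is one more tool, called after "Emit:" in YAML: its name, and indented under it one key for each argument. arm_command: Moves the arm, as the interface text tells. Its arguments: {"type":"object","properties":{"steps":{"type":"array","items":{"type":"number"}},"squeeze":{"type":"number"}},"required":["steps"]}

```bash
mkdir -p pics; cat > h.py <<'E'
import numpy as np, cv2
from scipy.spatial.transform import Rotation as R
from workcell import bot
def snap(name,fn):
    s=bot.read_state(); c=bot.read_camera(name)
    cv2.imwrite(f'pics/{fn}.png',cv2.cvtColor(c['img'],cv2.COLOR_RGB2BGR))
    K=np.array(c['camera_matrix'])
    if name=='wrist':
        T=np.eye(4);T[:3,:3]=R.from_rotvec(s['tcp_rot']).as_matrix();T[:3,3]=s['tool_pos'];P=T@np.array(c['T_tool_cam'])
    else: P=np.array(c['pose'])
    np.savez(f'pics/{fn}.npz',K=K,P=P,img=c['img']); return c['img'],K,P
def load(fn):
    d=np.load(f'pics/{fn}.npz'); return d['img'],d['K'],d['P']
def ray(K,P,u,v):
    d=P[:3,:3]@np.linalg.inv(K)@np.array([u,v,1.]); return P[:3,3],d/np.linalg.norm(d)
def onz(K,P,u,v,z):
    o,d=ray(K,P,u,v); return o+d*(z-o[2])/d[2]
def proj(K,P,X):
    x=K@(np.linalg.inv(P)@np.append(X,1))[:3]; return x[:2]/x[2]
E
python3 - <<'E'
from h import *
for n in ['scene','top','wrist']:
    i,K,P=snap(n,n+'0'); print(n,P.round(3).tolist(),K[0,0])
print(bot.read_state())
E
```

```text
scene [[-0.853, 0.309, -0.42, 1.166], [0.521, 0.491, -0.698, 1.044], [-0.009, -0.815, -0.58, 0.946], [0.0, 0.0, 0.0, 1.0]] 492.95934485953035
top [[-0.005, -0.993, 0.115, 0.416], [-1.0, 0.006, 0.016, 0.001], [-0.016, -0.115, -0.993, 1.094], [0.0, 0.0, 0.0, 1.0]] 402.6740874927053
wrist [[0.39, -0.886, -0.251, 0.326], [-0.921, -0.376, -0.103, -0.595], [-0.003, 0.271, -0.962, 0.373], [0.0, 0.0, 0.0, 1.0]] 299.3091424424615
{'time': 0.15, 'q': array([-1.20789951e+00,  2.64597475e-01,  1.60510832e+00,  5.30602909e-06,
        1.27371057e+00, -3.68793282e-02]), 'joint_vel': array([ 7.24397878e-04, -3.24077698e-03, -5.17614835e-03, -6.38557821e-04,
       -4.54293567e-04, -8.30189112e-05]), 'joint_torque': array([ 1.73595695e-04, -5.15903807e+01, -3.67959416e+01, -3.50619655e-05,
        8.07856384e-03,  2.30841113e-05]), 'tool_pos': array([ 0.2625041 , -0.62117176,  0.20561043]), 'tcp_rot': array([-2.61740693e+00,  1.73553307e+00,  2.32208924e-03]), 'wrist_force': array([-0.07234146,  0.03399635, -0.63174652]), 'torque': array([ 0.00717874, -0.00419499,  0.03179279]), 'width': 1.000000058680359}
```

View pics/scene0.png

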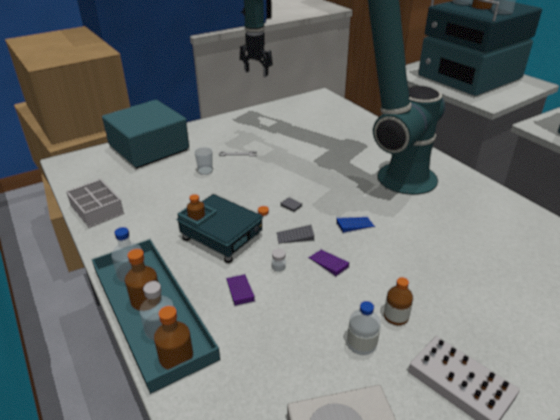

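View pics/top0.png

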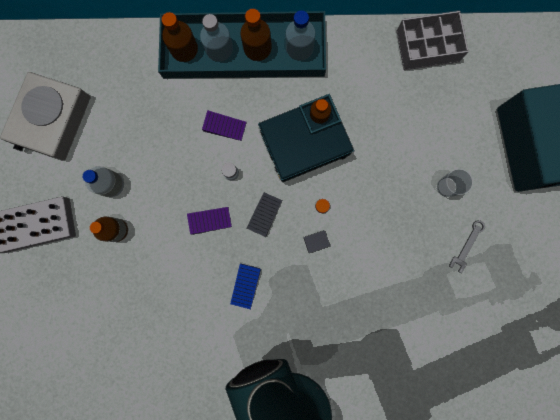

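View pics/wrist0.png

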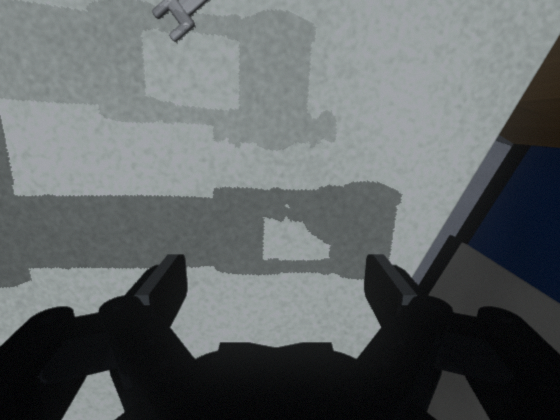

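Top view: the module lid corners are at about (260,128), (330,97), (352,150) and (285,180), with the bottle at (320,110), so the bare foot is under the corner at (285,180).

Wedge candidates:
- Grey ribbed, long, at (264,214)
- Plain grey, short, at (317,241), which is the spacer
- Purple at (224,125) and (209,220), and blue at (245,286), all look-alikes

The grey ribbed one fits. I'll enlarge that area to confirm.

```bash
python3 - <<'E'
from h import *
i,K,P=load('top0')
c=i[85:265,190:370][:,:,::-1]; cv2.imwrite('pics/topc.png',cv2.resize(c,None,fx=3.3,fy=3.3,interpolation=cv2.INTER_CUBIC))
for n,u,v,z in [('lidFR',285,180,.086),('lidFL',260,128,.086),('lidBL',330,97,.086),('lidBR',352,150,.086),('wa',255,232,.01),('wb',275,197,.01),('jar',231,172,.03),('cap',322,206,.01),('spacer',317,241,.016)]:
    print(n,onz(K,P,u,v,z).round(3))
i,K,P=load('scene0')
c=i[170:290,160:360][:,:,::-1]; cv2.imwrite('pics/scenec.png',cv2.resize(c,None,fx=4,fy=4,interpolation=cv2.INTER_CUBIC))
E
```

```text
lidFR [0.598 0.008 0.086]
lidFL [0.735 0.072 0.086]
lidBL [ 0.816 -0.11   0.086]
lidBR [ 0.675 -0.164  0.086]
wa [0.471 0.09  0.01 ]
wb [0.566 0.036 0.01 ]
jar [0.631 0.154 0.03 ]
cap [ 0.54  -0.091  0.01 ]
spacer [ 0.446 -0.076  0.016]
```

View pics/topc.png

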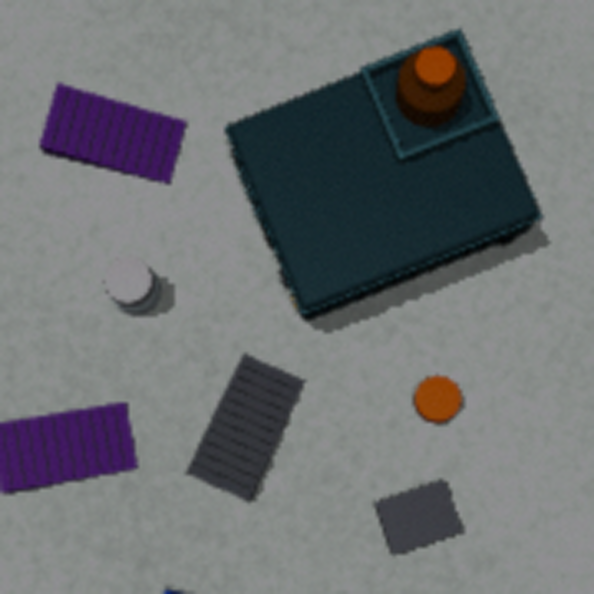

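View pics/scenec.png

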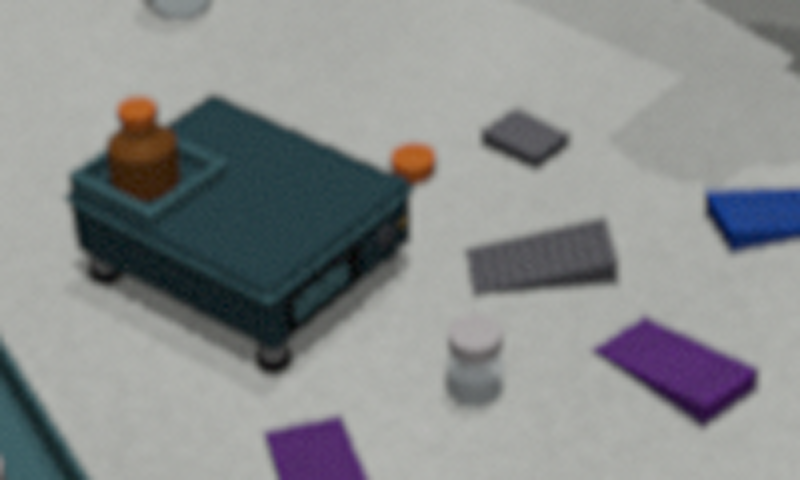

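The crop confirms it: the grey ribbed wedge, thin end facing the module's front right corner, with its butt near (255,232). Next I'll plan the approach in tool axes.

```bash
cat >> h.py <<'E'
def plan(target,yaw_tool_x=None):
    """print shift in tool units (at present orientation) and yaw turn about tool z"""
    s=bot.read_state(); Rm=R.from_rotvec(s['tcp_rot']).as_matrix()
    d=Rm.T@(np.array(target)-s['tool_pos']); print('tcp',s['tool_pos'].round(4),'toolx',Rm[:,0].round(3),'tooly',Rm[:,1].round(3),'z',Rm[:,2].round(3),'shift units',(d/.03).round(2))
    if yaw_tool_x is not None:
        t=np.array([np.cos(yaw_tool_x),np.sin(yaw_tool_x),0]); l=Rm.T@t
        print('turn z units',np.degrees(np.arctan2(l[1],l[0]))/6)
    print('F',s['wrist_force'].round(2),'T',s['torque'].round(2),'t',s['time'],'w',s['width'])
E
python3 - <<'E'
from h import *
plan([.40,.07,.25],np.radians(60)); 
plan([.40,.07,.25],np.radians(-120))
print(bot.read_state()['q'])
print(np.array(bot.read_camera('wrist')['T_tool_cam']).round(3))
E
```

```text
tcp [ 0.2625 -0.6212  0.2056] toolx [ 0.389 -0.921 -0.002] tooly [-0.921 -0.389 -0.   ] z [-0.001  0.002 -1.   ] shift units [-19.44 -13.19  -1.44]
turn z units -21.182426156406738
F [-0.07  0.03 -0.63] T [ 0.01 -0.    0.03] t 0.15 w 1.000000058680359
tcp [ 0.2625 -0.6212  0.2056] toolx [ 0.389 -0.921 -0.002] tooly [-0.921 -0.389 -0.   ] z [-0.001  0.002 -1.   ] shift units [-19.44 -13.19  -1.44]
turn z units 8.817573843593259
F [-0.07  0.03 -0.63] T [ 0.01 -0.    0.03] t 0.15 w 1.000000058680359
[-1.20789951e+00  2.64597475e-01  1.60510832e+00  5.30602909e-06
  1.27371057e+00 -3.68793282e-02]
[[ 1.     0.001 -0.001  0.   ]
 [-0.     0.962  0.271 -0.068]
 [ 0.001 -0.271  0.962 -0.167]
 [ 0.     0.     0.     1.   ]]
```

Emit:
arm_command:
  steps: [-0.89,-0.8,-0.1,0,0,0,0.25,-0.89,-0.8,-0.1,0,0,0,0.25,-0.89,-0.8,-0.1,0,0,0,0.25,-0.89,-0.8,-0.1,0,0,0,0.25,-0.89,-0.8,-0.1,0,0,0,0.25,-0.89,-0.8,-0.1,0,0,0,0.25,-0.89,-0.8,-0.1,0,0,0,0.25,-0.89,-0.8,-0.1,0,0,0,0.25,-0.89,-0.8,-0.1,0,0,0,0.25,-0.89,-0.8,-0.1,0,0,0,0.25]

```text
time: 1.45
tool_pos: [0.38, -0.2812, 0.2367]
tcp_rot: [-2.618, 1.736, -0.0]
wrist_force: [-0.6, 0.7, -0.2]
width: 0.252
```

Emit:
arm_command:
  steps: [-0.89,-0.8,-0.05,0,0,0,0.25,-0.89,-0.8,-0.05,0,0,0,0.25,-0.89,-0.8,-0.05,0,0,0,0.25,-0.89,-0.8,-0.05,0,0,0,0.25,-0.89,-0.8,-0.05,0,0,0,0.25,-0.89,-0.8,-0.05,0,0,0,0.25,-0.89,-0.8,-0.05,0,0,0,0.25,-0.89,-0.8,-0.05,0,0,0,0.25,-0.89,-0.8,-0.05,0,0,0,0.25,-0.89,-0.8,-0.05,0,0,0,0.25]

```text
time: 2.7
tool_pos: [0.4971, 0.0581, 0.2516]
tcp_rot: [2.618, -1.736, 0.0]
wrist_force: [-0.6, -0.6, 0.4]
width: 0.25
```

Emit:
arm_command:
  steps: [0,0,0,0,0,1,0.25,0,0,0,0,0,1,0.25,0,0,0,0,0,1,0.25,0,0,0,0,0,1,0.25,0,0,0,0,0,1,0.25,0,0,0,0,0,1,0.25,0,0,0,0,0,1,0.25,0,0,0,0,0,1,0.25,0,0,0,0,0,0.8,0.25,0,0,0,0,0,0,0.25]

```text
time: 3.95
tool_pos: [0.4968, 0.057, 0.2515]
tcp_rot: [1.574, -2.718, -0.0]
wrist_force: [0.2, 0.1, -0.7]
width: 0.249
```

```bash
python3 - <<'E'
from h import *
plan([.5,.06,.25],np.radians(-120)); print(bot.read_state()['q'])
snap('wrist','w1')
E
```

```text
tcp [0.4968 0.057  0.2515] toolx [-0.498 -0.867  0.   ] tooly [-0.867  0.498  0.   ] z [-0.  0. -1.] shift units [-0.14 -0.04  0.05]
turn z units 0.026705601507230222
F [ 0.16  0.06 -0.7 ] T [0.   0.   0.01] t 3.95 w 0.2485196983176531
[ 6.43040491e-02 -9.71210902e-02  1.91090886e+00  3.27767935e-05
  1.32812296e+00  2.15589464e+00]
```

View pics/w1.png

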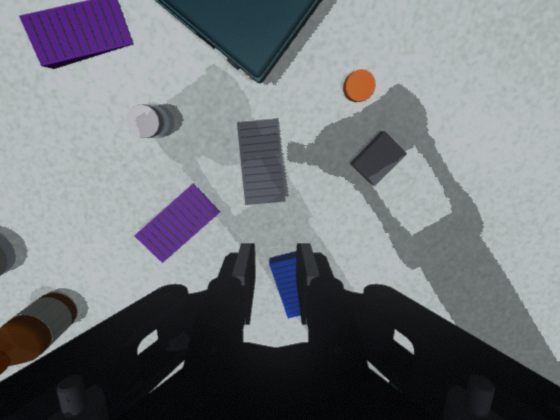

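The wrist view is clear. The wedge quad has its butt at (246,204)-(287,202) and its thin end at (238,122)-(278,119), and the lid corner is at (261,80). Now I'll refine these with masks.

```bash
python3 - <<'E'
from h import *
for fn,roi in [('w1',(220,105,300,212)),('top0',(243,188,288,240))]:
    i,K,P=load(fn); x0,y0,x1,y1=roi
    g=cv2.GaussianBlur(cv2.cvtColor(i,cv2.COLOR_RGB2GRAY),(3,3),0)[y0:y1,x0:x1]
    t=95 if fn=='w1' else None
    if t is None: t,_=cv2.threshold(g,0,255,cv2.THRESH_BINARY+cv2.THRESH_OTSU)
    print(fn,t,np.percentile(g,[5,20,40,60,80]))
    m=cv2.morphologyEx((g<t).astype(np.uint8),cv2.MORPH_CLOSE,np.ones((5,5)))
    c=max(cv2.findContours(m,0,2)[0],key=cv2.contourArea)
    r=cv2.minAreaRect(c); b=cv2.boxPoints(r)+[x0,y0]; print(r[1]); 
    q=cv2.approxPolyDP(cv2.convexHull(c),4,True)[:,0]+[x0,y0]; print(q.tolist())
    for p in b: print(p.round(1),[onz(K,P,p[0]+0,p[1]+0,z).round(4)[:2].tolist() for z in (0.002,.022)])
    if fn=='w1':
        v=i.copy(); cv2.polylines(v,[np.int32(b)],True,(255,0,0),1); cv2.imwrite('pics/w1c.png',cv2.resize(v[0:260,160:420,::-1],None,fx=2.2,fy=2.2))
# module lid: teal mask top
i,K,P=load('top0'); hsv=cv2.cvtColor(i,cv2.COLOR_RGB2HSV)
for u,v in [(285,140),(300,160),(340,140)]: print(i[v,u],hsv[v,u])
E
```

```text
w1 95 [ 74.  81. 111. 159. 178.]
(82.35906219482422, 40.68339157104492)
[[276, 120], [286, 192], [283, 200], [247, 202], [238, 123]]
[236.5 122.8] [[0.5812, 0.0683], [0.58, 0.0661]]
[276.8 117.8] [[0.5599, 0.0181], [0.5597, 0.0183]]
[287.1 199.5] [[0.4548, 0.0612], [0.4597, 0.0594]]
[246.7 204.5] [[0.4773, 0.1155], [0.4811, 0.111]]
top0 95.0 [ 49.  52. 114. 136. 138.]
(22.360679626464844, 40.24921798706055)
[[266, 193], [281, 202], [264, 236], [247, 226]]
[245.8 227.4] [[0.4838, 0.1157], [0.4826, 0.1136]]
[263.8 191.4] [[0.5823, 0.0668], [0.5793, 0.0656]]
[283.8 201.4] [[0.5543, 0.0121], [0.5518, 0.0119]]
[265.8 237.4] [[0.4564, 0.0614], [0.4557, 0.0603]]
[20 40 46] [ 97 144  46]
[23 43 49] [ 97 135  49]
[19 38 44] [ 97 145  44]
```

View pics/w1c.png

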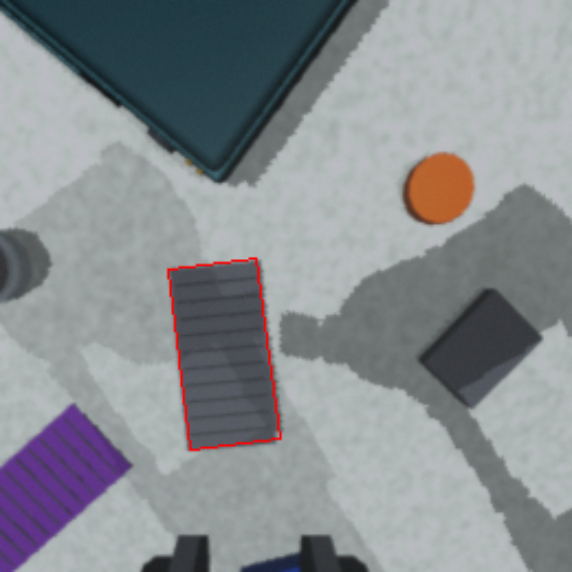

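```bash
python3 - <<'E'
from h import *
i,K,P=load('w1')
a=np.clip(cv2.resize(i[0:110,150:340,::-1],None,fx=4.2,fy=4.2,interpolation=cv2.INTER_CUBIC).astype(float)*2,0,255)
cv2.imwrite('pics/a.png',a)
i,K,P=load('top0')
a=np.clip(cv2.resize(i[90:190,250:360,::-1],None,fx=6,fy=6,interpolation=cv2.INTER_CUBIC).astype(float)*2.5,0,255)
cv2.imwrite('pics/b.png',a)
E
```

```text
[ WARN:0@0.475] global loadsave.cpp:1063 imwrite_ Unsupported depth image for selected encoder is fallbacked to CV_8U.
```

View pics/a.png

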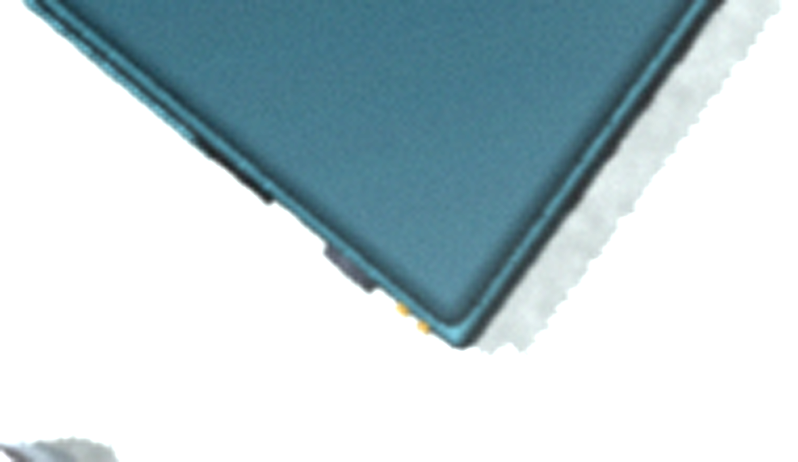

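View pics/b.png

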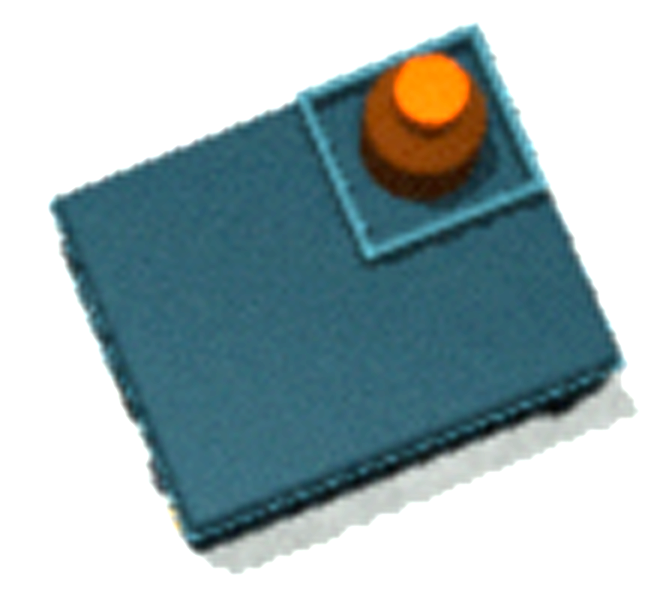

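```bash
python3 - <<'E'
from h import *
def fit(L,W):
    # L: 4 corners FL,BL,BR,FR xy
    S=np.array([[-.1,.08],[.1,.08],[.1,-.08],[-.1,-.08]]); c=L.mean(0)
    H=S.T@(L-c); th=np.arctan2(H[0,1]-H[1,0],H[0,0]+H[1,1]); 
    return c,th
i,K,P=load('top0')
L=np.array([onz(K,P,u,v,.086)[:2] for u,v in [(259.2,124.2),(329.2,94.2),(353.7,150),(282,179.5)]])
c,th=fit(L,0); Rm=np.array([[np.cos(th),-np.sin(th)],[np.sin(th),np.cos(th)]])
print('c',c,np.degrees(th),[np.linalg.norm(L[k]-L[k-1]).round(4) for k in range(4)])
print('corner',c+Rm@[-.1,-.08],'foot top',c+Rm@[-.085,-.065])
i,K,P=load('w1')
f=lambda p:(p[0]/4.2+150,p[1]/4.2)
pt=lambda p,z=.083:onz(K,P,*f(p),z)[:2]
a1,a2,b1,b2=[pt(p) for p in [(28,2),(440,335),(718,5),(478,340)]]
da=a2-a1; db=b2-b1
t=np.linalg.solve(np.c_[da,-db],b1-a1); C=a1+da*t[0]
print('C',C,'yawFront',np.degrees(np.arctan2(-da[1],-da[0]))-90,'yawRight',np.degrees(np.arctan2(-db[1],-db[0])))
for th in (np.arctan2(-da[1],-da[0])-np.pi/2,):
  Rm=np.array([[np.cos(th),-np.sin(th)],[np.sin(th),np.cos(th)]]); print('foot w',C+Rm@[.015,.015])
E
```

```text
c [ 0.71084313 -0.04667321] -67.57142034162409 [np.float64(0.1565), np.float64(0.1982), np.float64(0.1604), np.float64(0.1982)]
corner [0.59874151 0.01523985] foot top [0.61832982 0.00709749]
C [0.59608093 0.01694399] yawFront -67.08050401876037 yawRight -67.8386194317167
foot w [0.61573828 0.00896976]
```

```bash
python3 - <<'E'
from h import *
i,K,P=load('top0'); h=cv2.cvtColor(i,cv2.COLOR_RGB2HSV)
for n,lo,hi in [('blue',(105,120,60),(125,255,255)),('purple',(128,80,40),(155,255,255))]:
    m=cv2.inRange(h,lo,hi)
    for c in cv2.findContours(m,0,2)[0]:
        if cv2.contourArea(c)>400: print(n,[onz(K,P,*p,.015)[:2].round(3).tolist() for p in cv2.boxPoints(cv2.minAreaRect(c))])
u=np.array([.8675,-.4975]); foot=np.array([.6165,.008])
for d in (.22,.1995,.19): print(d,foot-u*d)
plan([*(foot-u*.20),.15]); plan([*(foot-u*.20),.019])
E
```

```text
blue [[0.283, 0.156], [0.388, 0.13], [0.374, 0.075], [0.269, 0.101]]
purple [[0.522, 0.275], [0.54, 0.164], [0.484, 0.154], [0.466, 0.265]]
purple [[0.754, 0.239], [0.811, 0.225], [0.778, 0.115], [0.722, 0.13]]
0.22 [0.42565 0.11745]
0.1995 [0.44343375 0.10725125]
0.19 [0.451675 0.102525]
tcp [0.4969 0.057  0.2516] toolx [-0.497 -0.868  0.   ] tooly [-0.868  0.497  0.   ] z [-0.  0. -1.] shift units [-0.57  2.4   3.39]
F [ 0.23 -0.35 -0.23] T [-0.03 -0.02 -0.03] t 4.0 w 0.2504407121161416
tcp [0.4969 0.057  0.2516] toolx [-0.497 -0.868  0.   ] tooly [-0.868  0.497  0.   ] z [-0.  0. -1.] shift units [-0.57  2.39  7.75]
F [ 0.23 -0.35 -0.23] T [-0.03 -0.02 -0.03] t 4.0 w 0.2504407121161416
```

Emit:
arm_command:
  steps: [-0.2,0.8,0.5,0,0,0,0.25,-0.2,0.8,0.5,0,0,0,0.25,-0.17,0.8,0.5,0,0,0,0.25,0,0,1,0,0,0,0.25,0,0,1,0,0,0,0.25,0,0,1,0,0,0,0.25,0,0,1,0,0,0,0.25,0,0,1,0,0,0,0.25,0,0,0.5,0,0,0,0.25,0,0,0,0,0,0,0.25]

```text
time: 5.25
tool_pos: [0.4421, 0.1075, 0.0408]
tcp_rot: [1.573, -2.717, -0.001]
wrist_force: [0.8, 0.2, 0.5]
width: 0.252
```

```bash
python3 - <<'E'
from h import *
u=np.array([.8675,-.4975]); foot=np.array([.6165,.008])
plan([*(foot-u*.20),.019],np.radians(-120)); 
snap('wrist','w2')
E
```

```text
tcp [0.4421 0.1075 0.0408] toolx [-0.498 -0.867  0.002] tooly [-0.867  0.498  0.002] z [-0.002 -0.    -1.   ] shift units [-0.02 -0.03  0.73]
turn z units 0.022829253709255173
F [0.81 0.25 0.51] T [ 0.02  0.03 -0.02] t 5.25 w 0.2524319941991193
```

View pics/w2.png

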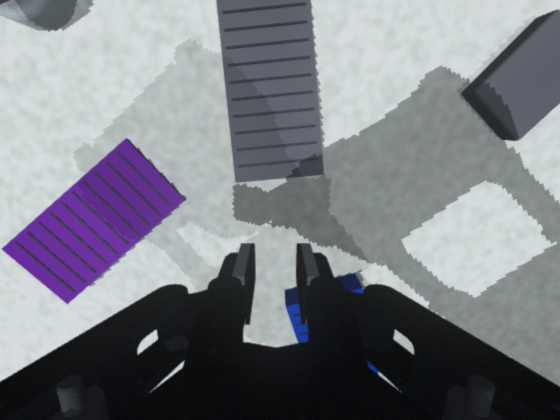

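Emit:
arm_command:
  steps: [0,0,0.36,0,0,0,0.25,0,0,0.36,0,0,0,0.25,0,-0.3,0,0,0,0,0.25,0,-0.3,0,0,0,0,0.25,0,-0.2,0,0,0,0,0.25,0,-0.2,0,0,0,0,0.25,0,-0.2,0,0,0,0,0.25,0,-0.2,0,0,0,0,0.25,0,0,0,0,0,0,0.25]

```text
time: 6.42
tool_pos: [0.48, 0.0865, 0.0202]
tcp_rot: [-1.573, 2.719, -0.0]
wrist_force: [-0.7, 0.5, 0.7]
width: 0.25
```

```bash
cat > look.py <<'E'
import sys
from h import *
u=np.array([.8675,-.4975]); foot=np.array([.6165,.008])
s=bot.read_state(); d=foot-s['tool_pos'][:2]; print('along',d@u,'lat',d@[.4975,.8675],'z',s['tool_pos'][2],'F',s['wrist_force'].round(1),'Fu',-(s['wrist_force'][:2]@u).round(2),'t',s['time'])
snap('wrist',sys.argv[1])
E
python3 look.py w3
```

```text
along 0.15746992056922313 lat -0.0002406384277810636 z 0.020176727605525503 F [-0.7  0.5  0.7] Fu 0.81 t 6.425
```

View pics/w3.png

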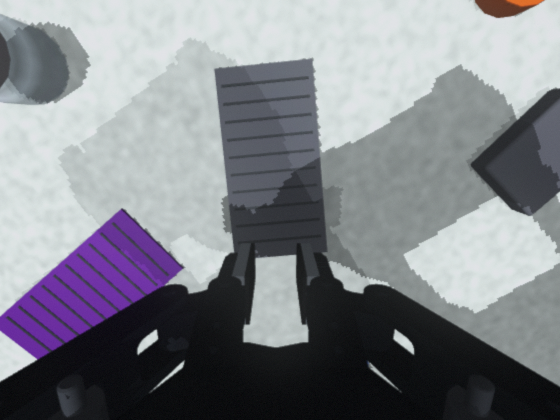

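```bash
python3 - <<'E'
from h import *
i,K,P=load('w3')
for n,p,z in [('thinL',(215,69),.002),('thinR',(313,59),.002),('buttL',(234,258),.022),('buttR',(326,251),.022)]: print(n,onz(K,P,*p,z).round(4))
E
```

```text
thinL [0.5817 0.0674 0.002 ]
thinR [0.5584 0.0165 0.002 ]
buttL [0.4833 0.1131 0.022 ]
buttR [0.4597 0.0628 0.022 ]
```

```bash
python3 - <<'E'
from h import *
i,K,P=load('w3')
T=np.eye(4);s=bot.read_state();T[:3,:3]=R.from_rotvec(s['tcp_rot']).as_matrix();T[:3,3]=s['tool_pos']
for y in (-.011,0,.011):
  for z in (-.02,0,.010,.014): 
    print(y,z,[proj(K,P,(T@[x,y,z,1])[:3]).round(0) for x in (-.0105,-.025)])
cv2.imwrite('pics/w3c.png',cv2.resize(i[210:350,200:360,::-1],None,fx=4,fy=4,interpolation=cv2.INTER_CUBIC))
snap('top','t3'); j,_,_=load('t3'); cv2.imwrite('pics/t3c.png',cv2.resize(j[150:270,200:340,::-1],None,fx=4,fy=4,interpolation=cv2.INTER_CUBIC))
snap('scene','s3'); j,_,_=load('s3'); cv2.imwrite('pics/s3c.png',cv2.resize(j[150:300,200:400,::-1],None,fx=4,fy=4,interpolation=cv2.INTER_CUBIC))
E
```

```text
-0.011 -0.02 [array([255., 236.]), array([227., 236.])]
-0.011 0 [array([257., 224.]), array([233., 224.])]
-0.011 0.01 [array([258., 219.]), array([235., 219.])]
-0.011 0.014 [array([259., 217.]), array([236., 217.])]
0 -0.02 [array([255., 256.]), array([228., 256.])]
0 0 [array([258., 241.]), array([233., 241.])]
0 0.01 [array([258., 235.]), array([236., 235.])]
0 0.014 [array([259., 233.]), array([236., 233.])]
0.011 -0.02 [array([256., 274.]), array([229., 274.])]
0.011 0 [array([258., 258.]), array([234., 258.])]
0.011 0.01 [array([259., 251.]), array([236., 251.])]
0.011 0.014 [array([259., 249.]), array([237., 249.])]
```

View pics/w3c.png

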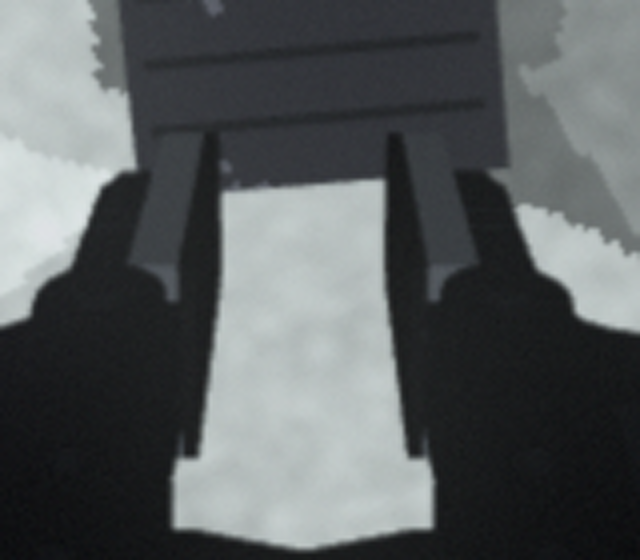

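View pics/s3c.png

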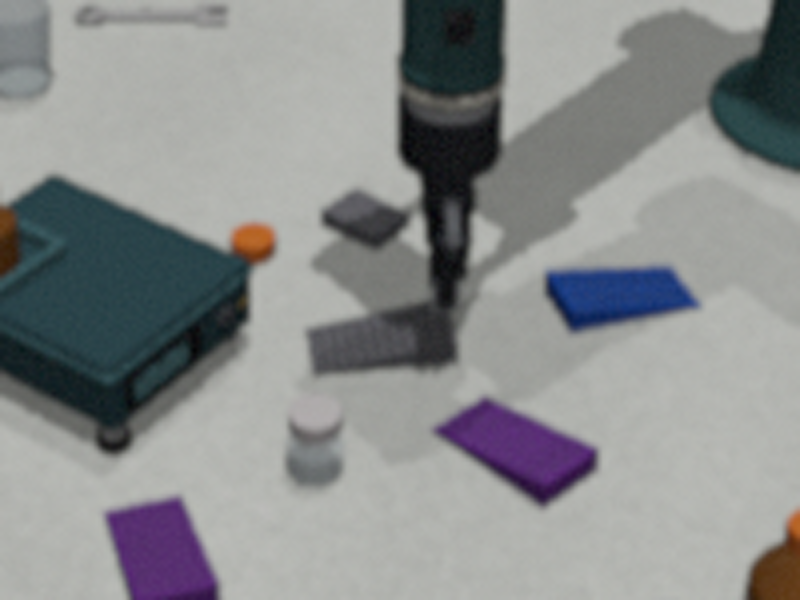

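```bash
python3 - <<'E'
from h import *
s=bot.read_state();Tm=np.eye(4);Tm[:3,:3]=R.from_rotvec(s['tcp_rot']).as_matrix();Tm[:3,3]=s['tool_pos']
for fn in ('s3','t3'):
  i,K,P=load(fn)
  for z in (-.03,0,.014):
    print(fn,z,[proj(K,P,(Tm@[x,y,z,1])[:3]).round(1).tolist() for x in (-.018,.018) for y in (-.011,.011)])
  B=[proj(K,P,X).round(1).tolist() for X in ([.4833,.1131,.022],[.4597,.0628,.022],[.4833,.1131,.0],[.4597,.0628,.0])]; print('butt',B)
i,K,P=load('s3'); cv2.imwrite('pics/s3d.png',np.clip(2*cv2.resize(i[200:260,280:340,::-1],None,fx=10,fy=10,interpolation=cv2.INTER_CUBIC).astype(float),0,255).astype(np.uint8))
i,K,P=load('t3'); cv2.imwrite('pics/t3d.png',np.clip(2*cv2.resize(i[180:250,230:300,::-1],None,fx=8,fy=8,interpolation=cv2.INTER_CUBIC).astype(float),0,255).astype(np.uint8))
E
```

```text
s3 -0.03 [[306.9, 225.8], [314.3, 225.6], [306.0, 218.5], [313.2, 218.3]]
s3 0 [[306.6, 233.7], [313.9, 233.5], [305.8, 226.3], [312.9, 226.2]]
s3 0.014 [[306.5, 237.3], [313.8, 237.2], [305.7, 229.9], [312.8, 229.8]]
butt [[313.7, 234.4], [310.7, 223.2], [313.5, 240.1], [310.5, 228.8]]
t3 -0.03 [[251.1, 220.9], [246.9, 228.2], [263.1, 227.7], [258.9, 235.1]]
t3 0 [[252.2, 221.7], [248.0, 228.9], [263.8, 228.4], [259.7, 235.6]]
t3 0.014 [[252.6, 222.1], [248.5, 229.2], [264.1, 228.7], [260.1, 235.8]]
butt [[246.0, 227.1], [264.8, 235.9], [246.8, 227.6], [265.3, 236.2]]
```

View pics/s3d.png

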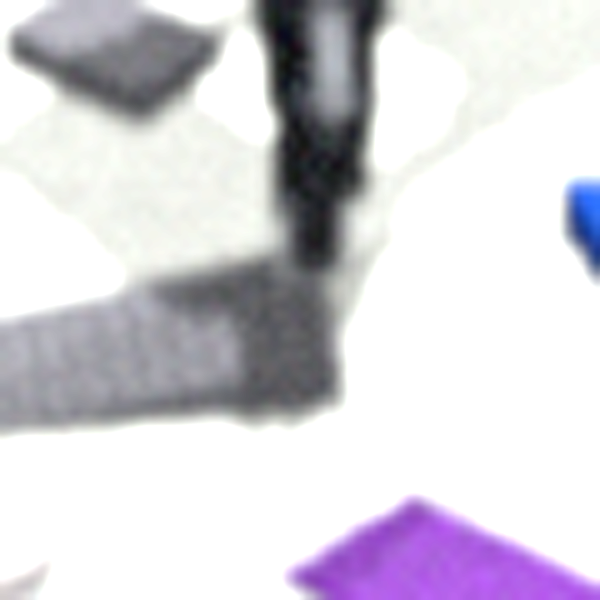

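View pics/t3d.png

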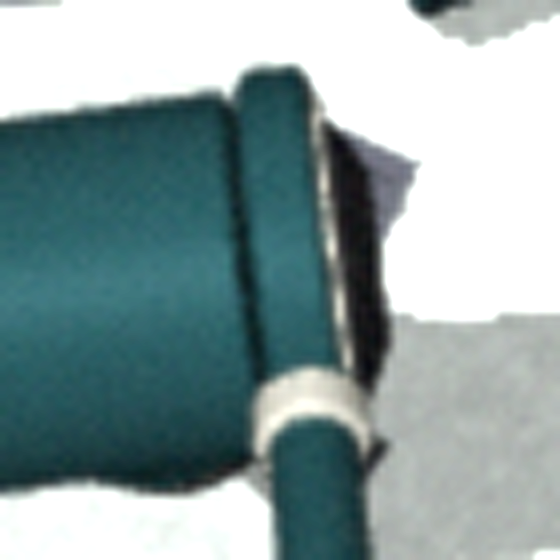

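```bash
python3 - <<'E'
from h import *
s=bot.read_state();Tm=np.eye(4);Tm[:3,:3]=R.from_rotvec(s['tcp_rot']).as_matrix();Tm[:3,3]=s['tool_pos']
_,K,P=load('w3'); o1,d1=ray(K,P,245,243)
for name,px in [('tip',(311.5,226.5)),('tipL',(309.2,226))]:
    _,K2,P2=load('s3'); o2,d2=ray(K2,P2,*px)
    A=np.c_[d1,-d2]; t=np.linalg.lstsq(A,o2-o1,rcond=None)[0]
    a=o1+d1*t[0]; b=o2+d2*t[1]; print(name,a.round(4),b.round(4),'tool',(np.linalg.inv(Tm)@np.append((a+b)/2,1)).round(4), np.linalg.norm(a-b))
j,_,_=load('wrist0'); cv2.imwrite('pics/w0c.png',cv2.resize(j[230:370,90:290,::-1],None,fx=4,fy=4,interpolation=cv2.INTER_CUBIC))
E
```

```text
tip [0.4936 0.097  0.0394] [0.4833 0.1004 0.0436] tool [-0.0149 -0.002  -0.0216  1.    ] 0.011693614782561411
tipL [0.495  0.0956 0.0439] [0.4896 0.0974 0.0461] tool [-0.0149 -0.0065 -0.0251  1.    ] 0.006127793849967865
```

View pics/w0c.png

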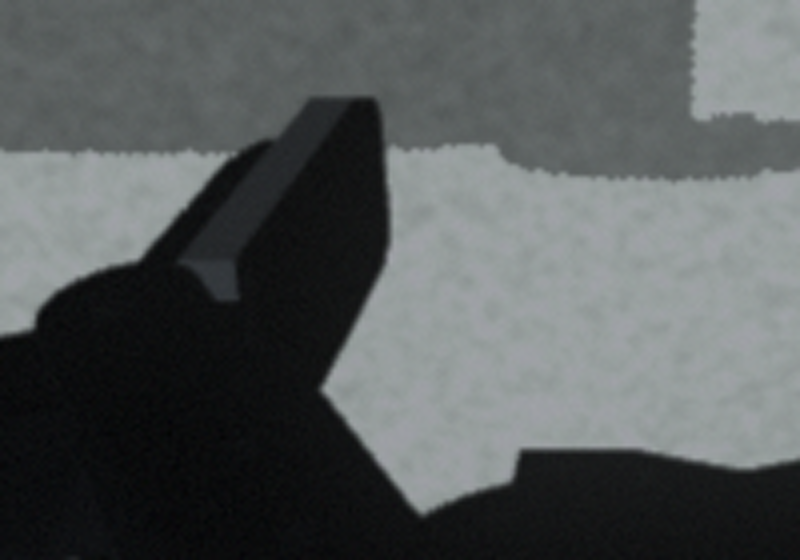

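The wedge hasn't moved. Triangulating the fingertips from the wrist and scene views puts them near z≈0.04, above the wedge, which disagrees with the stated 14 mm tip offset. I'll back off and check this over clear bench before going lower.

Emit:
arm_command:
  steps: [0,0.8,0,0,0,0,0.25,0,0.8,0,0,0,0,0.25,0,0,0,0,0,0,0.25]

```text
time: 6.95
tool_pos: [0.4345, 0.1115, 0.0193]
tcp_rot: [1.575, -2.715, -0.002]
wrist_force: [0.5, -0.4, 1.2]
width: 0.248
```

```bash
python3 - <<'E'
from h import *
s=bot.read_state();Tm=np.eye(4);Tm[:3,:3]=R.from_rotvec(s['tcp_rot']).as_matrix();Tm[:3,3]=s['tool_pos'];print(s['tool_pos'],s['q'])
i,K,P=snap('scene','s4')
v=np.clip(2*cv2.resize(i[195:255,290:370,::-1],None,fx=9,fy=9,interpolation=cv2.INTER_CUBIC).astype(float),0,255).astype(np.uint8)
for z,c in ((-.03,(0,0,255)),(-.02,(0,255,255)),(0,(0,255,0)),(.014,(255,0,255))):
  for x in (-.0105,-.025,.0105,.025):
   for y in (-.011,.011):
    p=proj(K,P,(Tm@[x,y,z,1])[:3]); cv2.circle(v,(int((p[0]-290+.5)*9),int((p[1]-195+.5)*9)),3,c,-1)
cv2.imwrite('pics/s4c.png',v)
E
```

```text
[0.43453296 0.1114752  0.01933892] [1.95428747e-01 4.24963613e-02 2.24197013e+00 2.57045898e-04
 8.59687935e-01 2.28554214e+00]
```

View pics/s4c.png

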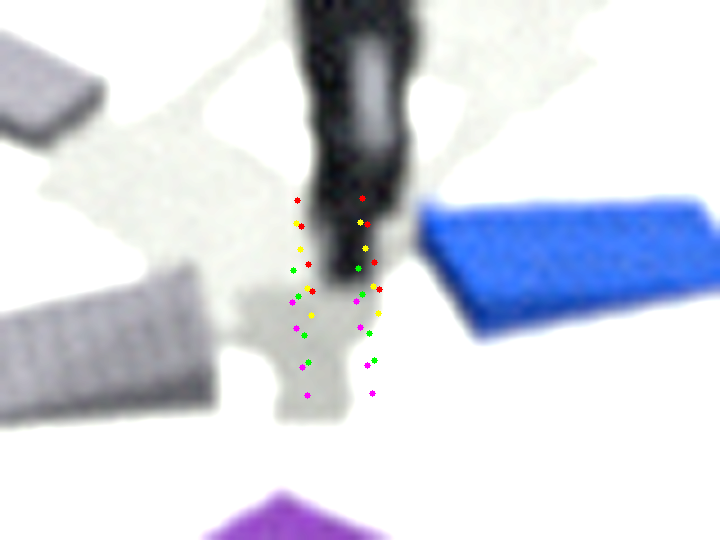

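Over clear bench the fingertips stand about 29 mm behind the TCP, and the wrist and scene views agree on that. I'll lower in stages and watch the force.

Emit:
arm_command:
  steps: [0,0,0.3,0,0,0,0.25,0,0,0.3,0,0,0,0.25,0,0,0.2,0,0,0,0.25,0,0,0.1,0,0,0,0.25,0,0,0,0,0,0,0.25]

```text
time: 7.62
tool_pos: [0.4377, 0.1105, -0.0074]
tcp_rot: [1.573, -2.719, -0.0]
wrist_force: [-0.3, -0.3, 0.0]
width: 0.246
```

```bash
python3 look.py w5; python3 - <<'E'
from h import *
s=bot.read_state();Tm=np.eye(4);Tm[:3,:3]=R.from_rotvec(s['tcp_rot']).as_matrix();Tm[:3,3]=s['tool_pos'];print(s['tool_pos'],s['wrist_force'])
i,K,P=snap('scene','s5')
v=np.clip(2*cv2.resize(i[195:255,290:370,::-1],None,fx=9,fy=9,interpolation=cv2.INTER_CUBIC).astype(float),0,255).astype(np.uint8)
cv2.imwrite('pics/s5c.png',v)
E
```

```text
along 0.20609535458288086 lat 6.026057424889492e-05 z -0.007360123785097282 F [-0.3 -0.3  0. ] Fu 0.13 t 7.625
[ 0.43794733  0.11056228 -0.0070663 ] [0.56047465 0.08380896 0.7296957 ]
```

View pics/s5c.png

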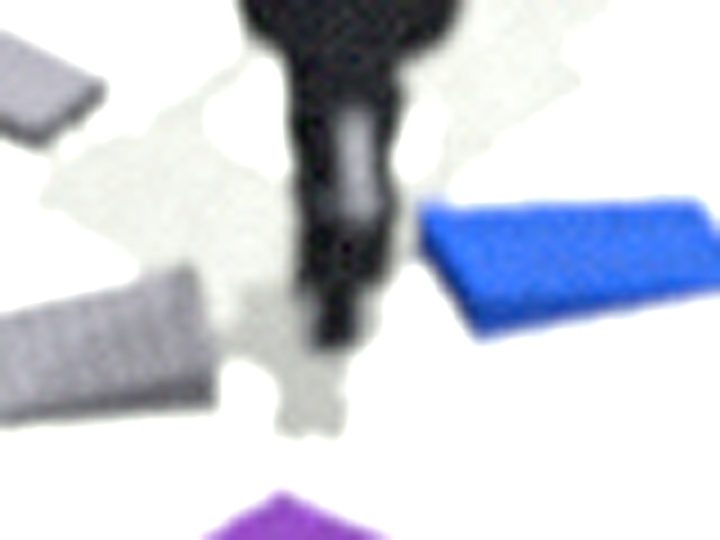

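View pics/w5.png

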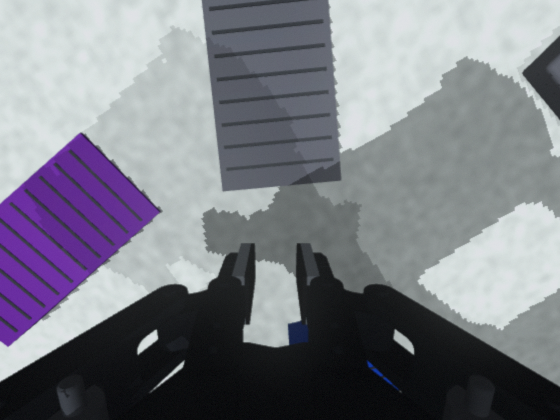

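Emit:
arm_command:
  steps: [0,0,0.2,0,0,0,0.25,0,0,0.15,0,0,0,0.25,0,0,0.1,0,0,0,0.25,0,0,0,0,0,0,0.25]

```text
time: 8.22
tool_pos: [0.4375, 0.1106, -0.0208]
tcp_rot: [1.573, -2.719, -0.0]
wrist_force: [0.1, -0.7, -0.3]
width: 0.245
```

```bash
python3 - <<'E'
from h import *
s=bot.read_state();print(s['tool_pos'],s['wrist_force'])
i,K,P=snap('scene','s6')
v=np.clip(2*cv2.resize(i[195:255,290:370,::-1],None,fx=9,fy=9,interpolation=cv2.INTER_CUBIC).astype(float),0,255).astype(np.uint8)
cv2.imwrite('pics/s6c.png',v)
E
```

```text
[ 0.43752754  0.11059434 -0.0208003 ] [ 0.14266757 -0.71044508 -0.26572544]
```

View pics/s6c.png

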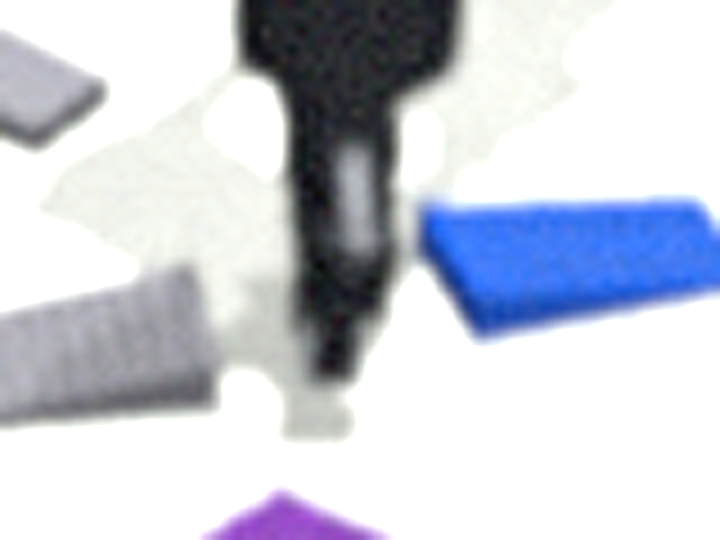

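```bash
python3 - <<'E'
from h import *
i,K,P=load('s6')
v=cv2.resize(i[205:255,300:350,::-1],None,fx=11,fy=11,interpolation=cv2.INTER_NEAREST); cv2.imwrite('pics/s6d.png',np.clip(v*1.2,0,255).astype(np.uint8))
E
```

```text
(no output)
```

View pics/s6d.png

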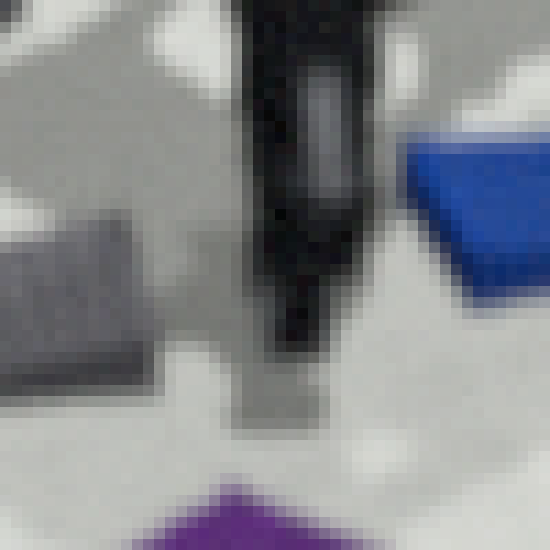

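```bash
python3 - <<'E'
from h import *
s=bot.read_state();Tm=np.eye(4);Tm[:3,:3]=R.from_rotvec(s['tcp_rot']).as_matrix();Tm[:3,3]=s['tool_pos']
_,K,P=load('s6')
for zt in (-.04,-.03,-.021): print(zt,'world z',s['tool_pos'][2]-zt,[proj(K,P,(Tm@[x,y,zt,1])[:3]).round(1).tolist() for x in (-.0105,-.018) for y in (-.011,.011)])
print(onz(K,P,325.5,244,0),onz(K,P,327.3,236.8,0))
E
```

```text
-0.04 world z 0.019382591974607843 [[322.3, 231.9], [329.6, 231.8], [322.5, 233.5], [329.8, 233.3]]
-0.03 world z 0.009382591974607842 [[322.1, 234.5], [329.4, 234.3], [322.4, 236.1], [329.7, 235.9]]
-0.021 world z 0.0003825919746078439 [[322.0, 236.8], [329.2, 236.7], [322.3, 238.4], [329.5, 238.2]]
[0.46319675 0.14701758 0.        ] [ 4.38579584e-01  1.22265451e-01 -1.11022302e-16]
```

Emit:
arm_command:
  steps: [0,-0.3,0,0,0,0,0.25,0,-0.3,0,0,0,0,0.25,0,-0.2,0,0,0,0,0.25,0,-0.2,0,0,0,0,0.25,0,-0.2,0,0,0,0,0.25,0,-0.2,0,0,0,0,0.25,0,-0.2,0,0,0,0,0.25]

```text
time: 9.15
tool_pos: [0.4797, 0.0865, -0.0205]
tcp_rot: [1.573, -2.719, -0.0]
wrist_force: [-0.9, 1.3, 0.8]
width: 0.251
```

```bash
python3 look.py w7
```

```text
along 0.1577333693505748 lat -9.490025564154655e-05 z -0.020484838944766867 F [-0.9  1.3  0.8] Fu 1.46 t 9.15
```

View pics/w7.png

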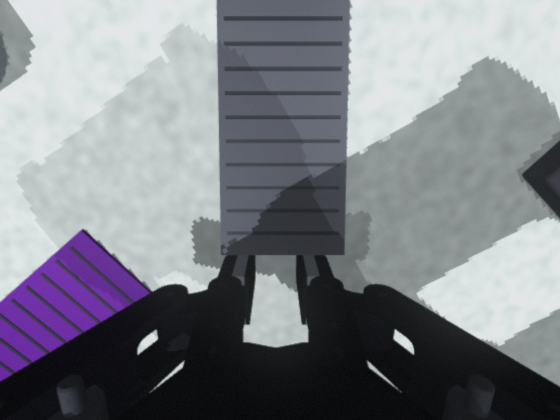

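Flush: the ribs are now square to the fingers and the push reads about 1 N, as described. I'll push on to about 22 mm short of contact.

Emit:
arm_command:
  steps: [0,-0.25,0,0,0,0,0.25,0,-0.25,0,0,0,0,0.25,0,-0.25,0,0,0,0,0.25,0,-0.25,0,0,0,0,0.25,0,-0.25,0,0,0,0,0.25,0,-0.25,0,0,0,0,0.25,0,-0.25,0,0,0,0,0.25,0,-0.15,0,0,0,0,0.25,0,0,0,0,0,0,0.25]

```text
time: 10.32
tool_pos: [0.5295, 0.0581, -0.0203]
tcp_rot: [-1.573, 2.719, -0.001]
wrist_force: [-0.4, 0.5, -0.0]
width: 0.249
```

```bash
python3 look.py w8; python3 - <<'E'
from h import *
i,K,P=snap('scene','s8'); cv2.imwrite('pics/s8c.png',np.clip(cv2.resize(i[165:275,170:350,::-1],None,fx=4.4,fy=4.4,interpolation=cv2.INTER_CUBIC)*1.5,0,255).astype(np.uint8))
E
```

```text
along 0.10037596144740601 lat -0.00022180170913875674 z -0.020270885859396577 F [-0.4  0.5 -0. ] Fu 0.59 t 10.325
```

View pics/w8.png

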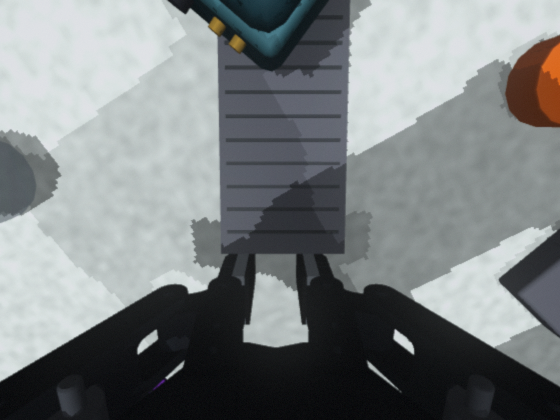

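View pics/s8c.png

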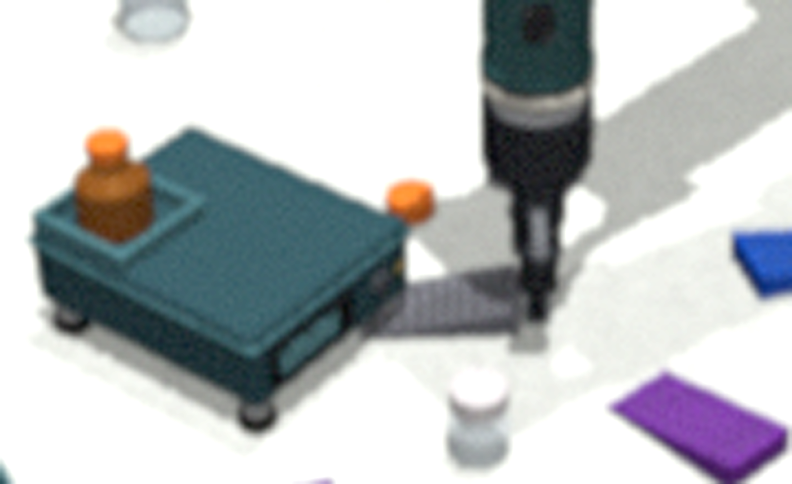

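```bash
python3 - <<'E'
from h import *
i,K,P=load('w8'); u=np.array([.8675,-.4975])
cv2.imwrite('pics/w8c.png',np.clip(cv2.resize(i[0:110,180:370,::-1],None,fx=4,fy=4,interpolation=cv2.INTER_CUBIC)*1.6,0,255).astype(np.uint8))
# lid lines at z=.083
for z in (.075,.086):
  C=onz(K,P,268,70,z); th=np.radians(-67.4); Rm=np.array([[np.cos(th),-np.sin(th)],[np.sin(th),np.cos(th)]])
  f=C[:2]+Rm@[.015,.015]; d=f-bot.read_state()['tool_pos'][:2]; print(z,C.round(4),'foot',f,'along',d@u,'lat',d@[.4975,.8675])
for p,z in [((219,254),.022),((345,254),.022)]: 
  B=onz(K,P,*p,z)[:2]; d=B-bot.read_state()['tool_pos'][:2]; print('butt along',d@u,'lat',d@[.4975,.8675])
E
```

```text
0.075 [0.5992 0.0195 0.075 ] foot [0.6188075  0.01145911] along 0.10116874520970509 lat 0.00400603072671563
0.086 [0.5976 0.0202 0.086 ] foot [0.6172055  0.01208749] along 0.0994663979705104 lat 0.003754152173891473
butt along 0.011383920240575272 lat 0.02532744367108265
butt along 0.011347834696847726 lat -0.03192975758776958
```

View pics/w8c.png

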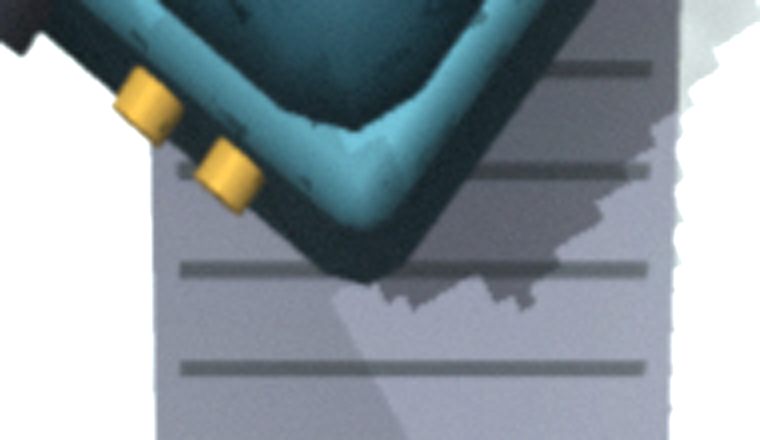

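Emit:
arm_command:
  steps: [0,-0.1,0,0,0,0,0.25,0,-0.1,0,0,0,0,0.25,0,-0.1,0,0,0,0,0.25,0,-0.1,0,0,0,0,0.25,0,-0.1,0,0,0,0,0.25,0,-0.07,0,0,0,0,0.25,0,0,0,0,0,0,0.25]

```text
time: 11.3
tool_pos: [0.5442, 0.0497, -0.0203]
tcp_rot: [-1.573, 2.719, -0.0]
wrist_force: [0.7, 0.0, -0.1]
width: 0.253
```

Emit:
arm_command:
  steps: [0,-0.05,0,0,0,0,0.25,0,-0.03,0,0,0,0,0.25]

```text
time: 11.55
tool_pos: [0.5458, 0.0487, -0.0203]
tcp_rot: [1.573, -2.719, -0.0]
wrist_force: [-1.8, 0.1, 0.7]
width: 0.249
```

```bash
python3 look.py w9; python3 - <<'E'
from h import *
i,K,P=snap('scene','s9'); cv2.imwrite('pics/s9c.png',np.clip(cv2.resize(i[165:275,170:350,::-1],None,fx=4.4,fy=4.4,interpolation=cv2.INTER_CUBIC)*1.5,0,255).astype(np.uint8))
E
```

```text
along 0.081590460877141 lat -8.63058514633383e-05 z -0.02034491851709322 F [-1.8  0.1  0.7] Fu 1.65 t 11.55
```

View pics/w9.png

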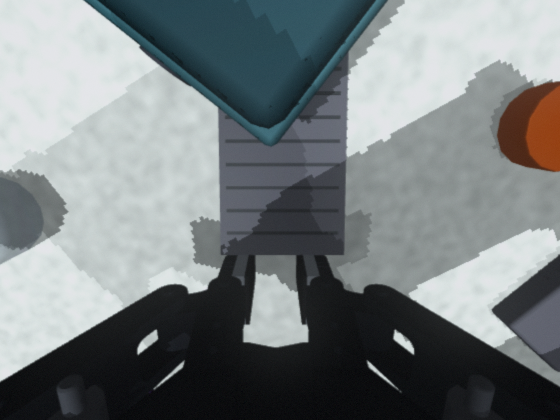

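Emit:
arm_command:
  steps: [0,-0.03,0,0,0,0,0.25,0,-0.03,0,0,0,0,0.25]

```text
time: 11.9
tool_pos: [0.5474, 0.0477, -0.0204]
tcp_rot: [1.573, -2.719, -0.0]
wrist_force: [-0.9, 0.8, 1.1]
width: 0.249
```

Emit:
arm_command:
  steps: [0,-0.03,0,0,0,0,0.25]

```text
time: 12.02
tool_pos: [0.5482, 0.0472, -0.0204]
tcp_rot: [1.573, -2.719, -0.0]
wrist_force: [-1.2, 0.8, 0.4]
width: 0.25
```

Emit:
arm_command:
  steps: [0,-0.03,0,0,0,0,0.25]

```text
time: 12.15
tool_pos: [0.549, 0.0468, -0.0204]
tcp_rot: [1.573, -2.719, -0.0]
wrist_force: [-0.6, 1.1, 0.6]
width: 0.247
```

Emit:
arm_command:
  steps: [0,-0.03,0,0,0,0,0.25]

```text
time: 12.28
tool_pos: [0.5498, 0.0463, -0.0204]
tcp_rot: [1.573, -2.719, -0.0]
wrist_force: [-2.0, 0.4, 0.7]
width: 0.251
```

Emit:
arm_command:
  steps: [0,-0.03,0,0,0,0,0.25]

```text
time: 12.4
tool_pos: [0.5506, 0.0459, -0.0204]
tcp_rot: [1.573, -2.719, -0.0]
wrist_force: [-0.4, 0.6, 1.4]
width: 0.248
```

Emit:
arm_command:
  steps: [0,-0.03,0,0,0,0,0.25]

```text
time: 12.52
tool_pos: [0.5514, 0.0454, -0.0204]
tcp_rot: [-1.573, 2.719, 0.0]
wrist_force: [-1.1, 1.0, 0.6]
width: 0.251
```

Emit:
arm_command:
  steps: [0,-0.03,0,0,0,0,0.25]

```text
time: 12.65
tool_pos: [0.5522, 0.045, -0.0204]
tcp_rot: [-1.573, 2.719, -0.0]
wrist_force: [-0.6, -0.2, 1.6]
width: 0.25
```

Emit:
arm_command:
  steps: [0,-0.03,0,0,0,0,0.25]

```text
time: 12.78
tool_pos: [0.5529, 0.0445, -0.0204]
tcp_rot: [1.573, -2.719, -0.0]
wrist_force: [-1.4, 0.5, 0.7]
width: 0.248
```

```bash
python3 look.py w10; python3 - <<'E'
from h import *
i,K,P=snap('scene','s10'); cv2.imwrite('pics/s10c.png',np.clip(cv2.resize(i[165:275,170:350,::-1],None,fx=4.4,fy=4.4,interpolation=cv2.INTER_CUBIC)*1.5,0,255).astype(np.uint8))
a,b=load('s8')[0].astype(int),i.astype(int)
m=np.abs(a-b).sum(2); print('module region diff',np.argwhere(m[185:260,170:245]>40).shape)
E
```

```text
along 0.0733390396292338 lat -6.371737693672887e-05 z -0.02042313726529372 F [-1.4  0.5  0.7] Fu 1.41 t 12.775
module region diff (0, 2)
```

View pics/w10.png

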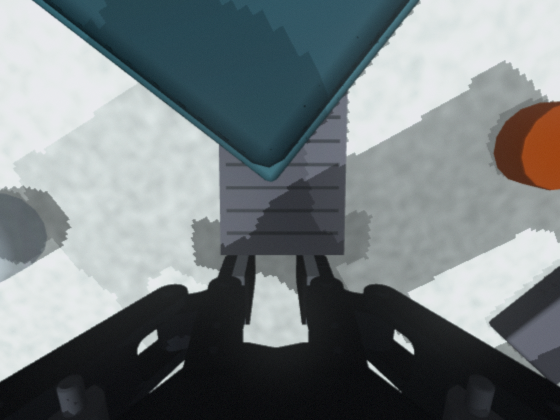

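View pics/s10c.png

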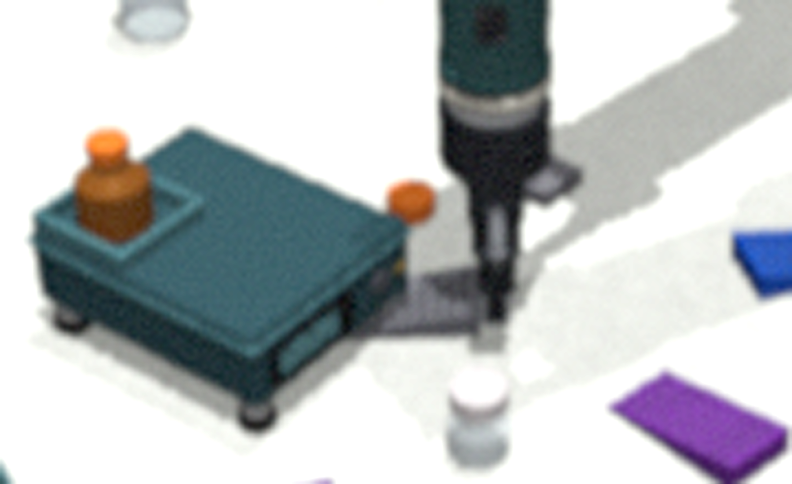

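```bash
python3 - <<'E'
from h import *
u=np.array([.8675,-.4975]); n=np.array([.4975,.8675])
for fn,p,t in [('w8',(268,70),(.5295,.0581)),('w9',(270,145),(.5458,.0487)),('w10',(271,182),(.5529,.0445))]:
  i,K,P=load(fn)
  for z in (.075,.086):
    C=onz(K,P,*p,z); th=np.radians(-67.4); Rm=np.array([[np.cos(th),-np.sin(th)],[np.sin(th),np.cos(th)]])
    f=C[:2]+Rm@[.015,.015]; d=f-t; print(fn,z,C.round(4),'foot',f.round(4),'along tcp',(d@u).round(4),'lat',(d@n).round(4))
i,K,P=load('w10')
cv2.imwrite('pics/w10c.png',np.clip(cv2.resize(i[90:270,190:370,::-1],None,fx=3.3,fy=3.3,interpolation=cv2.INTER_CUBIC)*1.6,0,255).astype(np.uint8))
E
```

```text
w8 0.075 [0.5992 0.0195 0.075 ] foot [0.6188 0.0115] along tcp 0.1007 lat 0.004
w8 0.086 [0.5976 0.0202 0.086 ] foot [0.6172 0.0121] along tcp 0.099 lat 0.0037
w9 0.075 [0.6012 0.0179 0.075 ] foot [0.6208 0.0098] along tcp 0.0844 lat 0.0036
w9 0.086 [0.6018 0.0173 0.086 ] foot [0.6214 0.0092] along tcp 0.0852 lat 0.0034
w10 0.075 [0.6005 0.018  0.075 ] foot [0.6201 0.0099] along tcp 0.0755 lat 0.0035
w10 0.086 [0.6023 0.0168 0.086 ] foot [0.6219 0.0087] along tcp 0.0777 lat 0.0033
```

View pics/w10c.png

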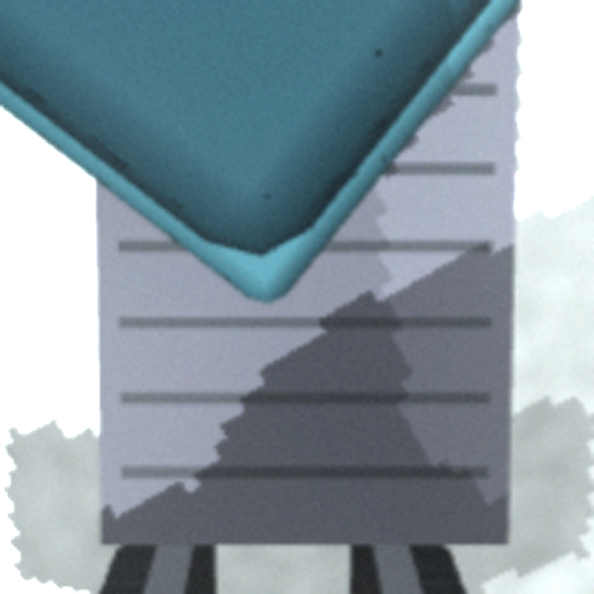

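Emit:
arm_command:
  steps: [0,-0.03,0,0,0,0,0.25]

```text
time: 13.0
tool_pos: [0.5536, 0.0442, -0.0204]
tcp_rot: [1.573, -2.719, -0.0]
wrist_force: [-1.7, 1.2, 1.4]
width: 0.25
```

Emit:
arm_command:
  steps: [0,-0.03,0,0,0,0,0.25]

```text
time: 13.12
tool_pos: [0.554, 0.0439, -0.0204]
tcp_rot: [1.573, -2.719, -0.001]
wrist_force: [-3.3, 2.5, 3.0]
width: 0.249
```

Emit:
arm_command:
  steps: [0,-0.03,0,0,0,0,0.25]

```text
time: 13.25
tool_pos: [0.5542, 0.0437, -0.0204]
tcp_rot: [1.572, -2.718, -0.003]
wrist_force: [-5.2, 4.1, 4.9]
width: 0.246
```

Emit:
arm_command:
  steps: [0,-0.03,0,0,0,0,0.25]

```text
time: 13.38
tool_pos: [0.5544, 0.0435, -0.0205]
tcp_rot: [1.572, -2.718, -0.004]
wrist_force: [-7.9, 5.2, 5.5]
width: 0.252
```

```bash
python3 look.py w11; python3 - <<'E'
from h import *
i,K,P=snap('scene','s11')
a,b=load('s10')[0].astype(int),i.astype(int)
m=np.abs(a-b).sum(2); print('module region diff',[(m[185:260,170:245]>t).sum() for t in (15,25,40)])
E
```

```text
along 0.07158108104706021 lat 9.53107532679114e-05 z -0.02047273398284479 F [-7.9  5.2  5.5] Fu 9.43 t 13.375
module region diff [np.int64(149), np.int64(7), np.int64(0)]
```

View pics/w11.png

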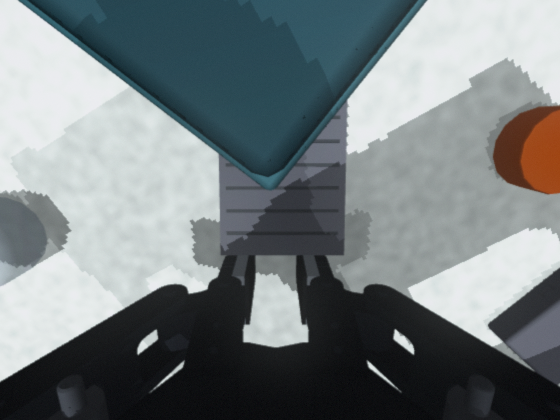

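Snug: the push rose from 1 N to 9.4 N within about 1 mm, and the module hasn't shifted in the image. Backing off now.

Emit:
arm_command:
  steps: [0,0.1,0,0,0,0,0.25,0,0.2,0,0,0,0,0.25,0,0.3,0,0,0,0,0.25,0,0.4,0,0,0,0,0.25,0,0,-0.8,0,0,0,0.0,0,0,-1,0,0,0,0.0,0,0,-1,0,0,0,0.0,0,0,-1,0,0,0,0,0,0,-1,0,0,0,0,0,0,-1,0,0,0,0]

```text
time: 14.72
tool_pos: [0.5291, 0.0581, 0.1543]
tcp_rot: [1.574, -2.719, -0.0]
wrist_force: [0.6, 0.5, 0.3]
width: -0.005
```

```bash
python3 look.py w12; python3 - <<'E'
from h import *
i,K,P=snap('scene','s12'); cv2.imwrite('pics/s12c.png',np.clip(cv2.resize(i[165:275,170:350,::-1],None,fx=4.4,fy=4.4,interpolation=cv2.INTER_CUBIC)*1.5,0,255).astype(np.uint8))
a,b=load('s8')[0].astype(int),i.astype(int)
m=np.abs(a-b).sum(2); print('module region diff',[(m[185:260,170:245]>t).sum() for t in (15,25,40)])
E
```

```text
along 0.10071275670998682 lat 5.642509376603686e-05 z 0.1543127075110336 F [0.6 0.5 0.3] Fu -0.29 t 14.725
module region diff [np.int64(207), np.int64(8), np.int64(0)]
```

View pics/w12.png

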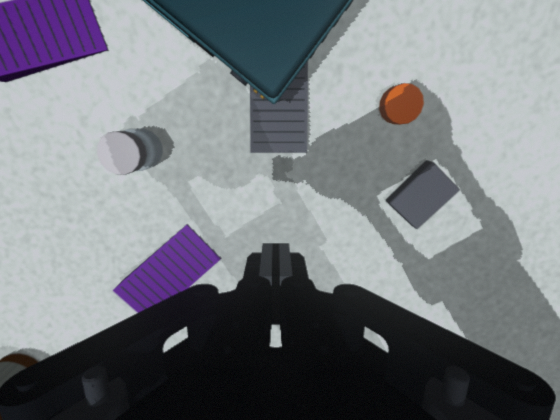

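View pics/s12c.png

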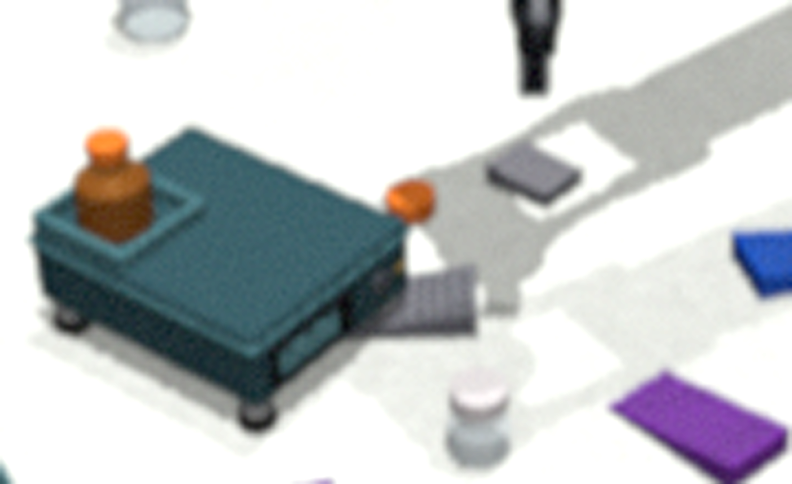

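The wedge stayed in place and the module is unchanged. Next I'll move above corner_top with the fingers shut.

Emit:
arm_command:
  steps: [-0.02,-0.85,0,0,0,0,0,-0.02,-0.85,0,0,0,0,0,-0.02,-0.85,0,0,0,0,0,-0.02,-0.85,0,0,0,0,0,0,0,1,0,0,0,0,0,0,0.8,0,0,0,0,0,0,0.4,0,0,0,0,0,0,0,0,0,0,0]

```text
time: 15.82
tool_pos: [0.6181, 0.0092, 0.0858]
tcp_rot: [1.572, -2.717, -0.003]
wrist_force: [-0.1, -0.4, -0.2]
width: -0.004
```

```bash
python3 look.py w13; python3 - <<'E'
from h import *
print(bot.read_state()['tool_pos'])
i,K,P=snap('scene','s13'); cv2.imwrite('pics/s13c.png',np.clip(cv2.resize(i[165:275,170:350,::-1],None,fx=4.4,fy=4.4,interpolation=cv2.INTER_CUBIC)*1.5,0,255).astype(np.uint8))
for z in (.086,.095): print([proj(K,P,[.62+dx,.0085+dy,z]).round(1) for dx,dy in ((0,0),)], (proj(K,P,[.62,.0085,z])-[170,165])*4.4)
E
```

```text
along -0.0007833366754405153 lat -0.0018116157130053322 z 0.08582969917791142 F [-0.1 -0.4 -0.2] Fu -0.12 t 15.825
[0.61920188 0.00916096 0.08720826]
[array([255.9, 214. ])] [377.84812049 215.6734974 ]
[array([255.8, 211.5])] [377.37037829 204.80112785]
```

View pics/w13.png

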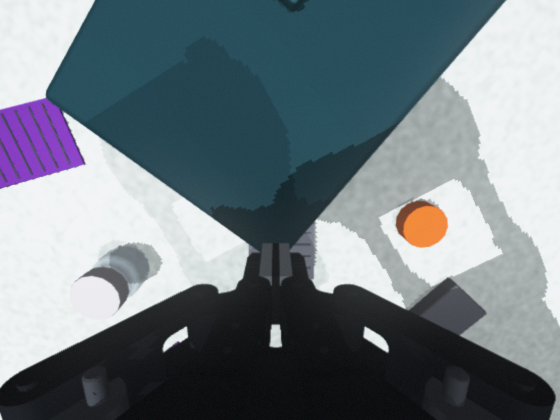

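View pics/s13c.png

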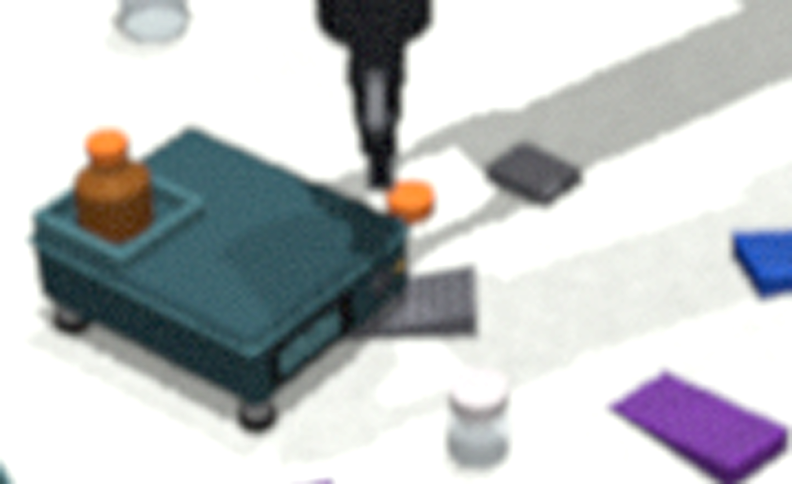

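Emit:
arm_command:
  steps: [0,0,0.2,0,0,0,0,0,0,0.2,0,0,0,0,0,0,0.15,0,0,0,0,0,0,0,0,0,0,0]

```text
time: 16.42
tool_pos: [0.6191, 0.009, 0.0704]
tcp_rot: [1.573, -2.718, -0.001]
wrist_force: [-0.1, 0.5, 0.4]
width: -0.001
```

Emit:
arm_command:
  steps: [0,0,0.06,0,0,0,0,0,0,0.04,0,0,0,0]

```text
time: 16.68
tool_pos: [0.6197, 0.009, 0.0681]
tcp_rot: [-1.573, 2.719, -0.0]
wrist_force: [0.5, -0.2, -0.2]
width: 0.0
```

Emit:
arm_command:
  steps: [0,0,0.05,0,0,0,0,0,0,0.03,0,0,0,0]

```text
time: 16.92
tool_pos: [0.6196, 0.009, 0.0656]
tcp_rot: [1.573, -2.719, -0.0]
wrist_force: [0.4, -0.1, -0.9]
width: -0.003
```

Emit:
arm_command:
  steps: [0,0,0.05,0,0,0,0,0,0,0.03,0,0,0,0]

```text
time: 17.18
tool_pos: [0.6196, 0.009, 0.0632]
tcp_rot: [1.573, -2.719, -0.0]
wrist_force: [0.5, 0.2, -0.0]
width: -0.001
```

Emit:
arm_command:
  steps: [0,0,0.05,0,0,0,0,0,0,0.02,0,0,0,0]

```text
time: 17.42
tool_pos: [0.6196, 0.009, 0.0615]
tcp_rot: [1.573, -2.719, -0.0]
wrist_force: [-1.0, 0.1, 4.1]
width: 0.002
```

Emit:
arm_command:
  steps: [0,0,0.04,0,0,0,0,0,0,0.02,0,0,0,0]

```text
time: 17.68
tool_pos: [0.6197, 0.009, 0.0614]
tcp_rot: [1.573, -2.719, -0.0]
wrist_force: [-5.7, 0.7, 12.8]
width: 0.002
```

Emit:
arm_command:
  steps: [0.015,0.03,0.03,0,0,0,0,0,0,0,0,0,0,0]

```text
time: 17.92
tool_pos: [0.6196, 0.009, 0.0613]
tcp_rot: [-1.572, 2.718, -0.002]
wrist_force: [-3.8, 0.1, 12.4]
width: 0.0
```

```bash
python3 look.py w14; python3 - <<'E'
from h import *
i,K,P=snap('scene','s14')
a,b=load('s13')[0].astype(int),i.astype(int)
m=np.abs(a-b).sum(2); print('module region diff',[(m[185:260,170:240]>t).sum() for t in (15,25,40)], bot.read_state()['wrist_force'])
E
```

```text
along -0.002217765818914616 lat -0.0024368824683543852 z 0.061322067967429804 F [-3.8  0.1 12.4] Fu 3.36 t 17.925
module region diff [np.int64(192), np.int64(15), np.int64(0)] [-4.26697183 -0.3754602  12.79274901]
```

Emit:
arm_command:
  steps: [0.01,0.02,0.05,0,0,0,0,0.01,0.02,0.03,0,0,0,0,0,0,0,0,0,0,0,0,0,0,0,0,0,0]

```text
time: 18.52
tool_pos: [0.6196, 0.009, 0.0611]
tcp_rot: [-1.571, 2.716, -0.004]
wrist_force: [-5.4, -0.1, 20.1]
width: -0.003
```

At 20 N the lid gave only about 0.4 mm, so it no longer rocks. Letting go by lifting straight up, then clearing the view.

Emit:
arm_command:
  steps: [0,0,-0.1,0,0,0,0,0,0,-0.2,0,0,0,0,0,0,-0.5,0,0,0,0,0,0,-1,0,0,0,0,0,0,-1,0,0,0,0,0,0,-1,0,0,0,0,0,0.8,-0.8,0,0,0,0,0,0.8,-0.6,0,0,0,0,0,0.8,-0.6,0,0,0,0,0,0.8,0,0,0,0,0]

```text
time: 19.77
tool_pos: [0.5347, 0.0574, 0.2328]
tcp_rot: [-1.571, 2.716, -0.003]
wrist_force: [-0.1, -0.2, -0.5]
width: 0.003
```

```bash
python3 look.py w15; python3 - <<'E'
from h import *
i,K,P=snap('scene','s15'); cv2.imwrite('pics/s15c.png',np.clip(cv2.resize(i[165:275,170:350,::-1],None,fx=4.4,fy=4.4,interpolation=cv2.INTER_CUBIC)*1.5,0,255).astype(np.uint8))
b=i.astype(int)
for f in ('scene0','s12'):
  m=np.abs(load(f)[0].astype(int)-b).sum(2); print(f,'module diff',[(m[185:260,170:240]>t).sum() for t in (15,25,40)])
# subpixel shift of the module region
for nm,box in [('left',(205,255,175,235)),('corner',(200,240,225,262))]:
  y0,y1,x0,x1=box
  for f in ('scene0','s12'):
    A=cv2.cvtColor(load(f)[0],cv2.COLOR_RGB2GRAY)[y0:y1,x0:x1].astype(np.float64);B=cv2.cvtColor(i,cv2.COLOR_RGB2GRAY)[y0:y1,x0:x1].astype(np.float64)
    print(nm,f,cv2.phaseCorrelate(A,B,cv2.createHanningWindow(A.shape[::-1],cv2.CV_64F)))
u=np.array([.8675,-.4975]); n=np.array([.4975,.8675])
E
```

```text
along 0.09555575646078986 lat -0.002104999747145599 z 0.2327664507699713 F [-0.1 -0.2 -0.5] Fu -0.03 t 19.775
scene0 module diff [np.int64(191), np.int64(11), np.int64(0)]
s12 module diff [np.int64(150), np.int64(13), np.int64(0)]
left scene0 ((0.10060170005549196, 0.022386991313862126), 1.09305775099742)
left s12 ((-0.04036116106982135, 0.061117994950826926), 1.048267711565361)
corner scene0 ((-0.18913946154289363, -0.028154484137530744), 0.9277143103408434)
corner s12 ((-0.13883571292289076, 0.07683002009030915), 0.941316416948937)
```

View pics/w15.png

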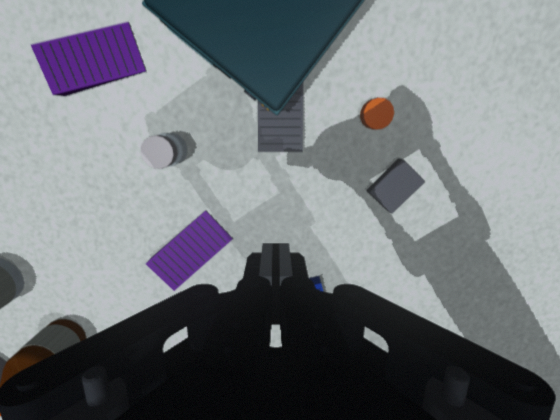

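View pics/s15c.png

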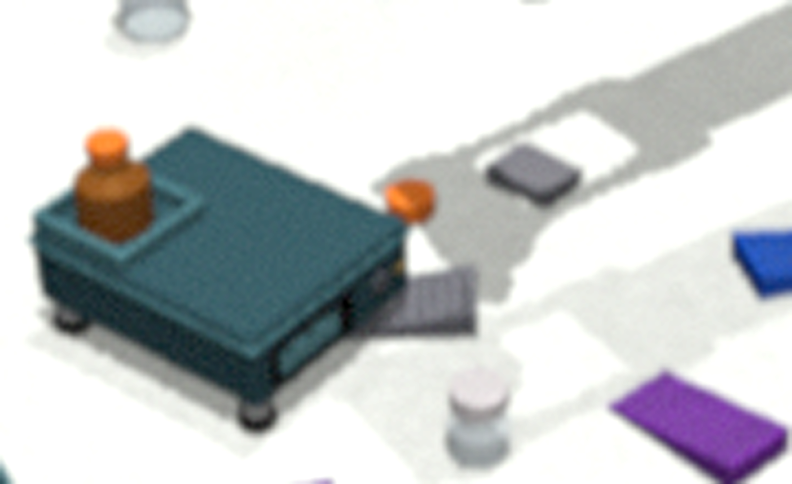

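```bash
python3 -c "
from workcell import bot
print(bot.finish_job())"
```

```text
the job is handed in; nothing more can be done
None
```

The wedge is snug under the bare foot, and the module no longer rocks when pressed there. The job was handed in at about 20 s, with the arm clear of everything.

- **Wedge:** I pushed the grey ribbed wedge on its butt with two part-open fingertips, which squared it up to the foot. The push stayed near 1 N, then rose to 9.4 N over about 1 mm, and I stopped and backed off. The foot sits about 7 mm to one side of the wedge's centre line.
- **Press:** I pressed the lid above that foot with the fingers shut, up to 20 N. The lid gave only about 0.4 mm. About 5 N of sideways force came with it. I then let go straight up.
- **Last checks:** In the scene camera the module's image shifted by at most 0.2 px from the start. The wedge's butt stands where it did before the press, and the jar, cap and spacer look untouched.
- **Disagreements:**
  - The fingertips measured about 25–30 mm behind the TCP, not 14 mm ahead as the text says. My first approach therefore passed over the wedge without touching it; I re-measured and lowered the tool.
  - The foot met the wedge about 4–6 mm later than my camera estimate.

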